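Jack up the kiln stand for new feet

ROBOT

A 6-joint arm with a two-finger parallel gripper is mounted at the origin on the work surface. World frame = base frame: x ahead of the robot, y to its left, z up, the work surface at z = 0. Lengths are in m, angles in rad, forces in N, time in s.
With the tool pointing down it reaches from about 0.325 to 0.9 m from the base axis. Payload 6.1 kg.
Tool frame: the origin (TCP) lies at the very end of the fingers, on their centre line; the grasp point (between the pads) lies 19 mm behind it; z points along the fingers, y is the line along which they close (so a half turn about z gives the same grasp; the last joint's range is limited). The gripper opens to 85 mm and grips with 20 to 120 N. Pads are 22 mm wide; open, the fingers measure 114 mm over their backs; the gripper's body (76 mm by 85 mm) begins 54 mm behind the grasp point. The pads swing forward as they close: fully open they stand 13 mm farther back than shut.
Start: joints at [-1.465, 0.22, 1.526, -0, 1.395, -0.126], TCP at [0.144, -0.608, 0.231] pointing down, gripper open.
Joint ranges: [-2.98, 2.98], [-0.91, 2.08], [0.09, 2.57], [-1.24, 4.39], [0.2, 2.65], [-2.68, 2.68]. Speed limits (rad/s): [2.57, 2.57, 3.01, 3.14, 3.14, 3.14].

INTERFACE

Orientations are given as a unit quaternion [w, x, y, z].
In Python, from workcell import ctrl gives the robot as it stands.
- The arm moves only by the shell command python3 -m handwheel 'ROWS' [OPENING] [FORCE]. ROWS is JSON, a list of rows, each an object of numbers: "tx", "ty", "tz": the shift along the tool's x, y, z normalised to -1 to 1, where 1 is 0.05 m; "yaw": the turn about the tool's z normalised to -1 to 1, where 1 is 5 degrees. A call has 1 to 10 rows; each row shifts and turns the commanded pose from where the row before left it, along the tool's axes as they then stand; what a row does not reach is not made up. A row lasts 1/10 s, in which the tool goes at most 50 mm and 8.59 degrees, less where a joint would pass 70% of its speed; a pose out of reach is approached as far as the arm can. A call with a number of a shift or a turn outside -1 to 1 is refused whole. A call with a gripper value outside its range is refused whole. OPENING is the opening, from -1 (shut) to 1 (fully open), set as the call begins (- or left out, the last holds). The fingers move at their own pace and stop on an object; FORCE is the grip in N (left out, the last holds). Time passes only in rows, so rows that do not move let the fingers close. It gives the time, the measured TCP pose, the force, the opening and the grip force at its end, in the units of the state.
- ctrl.observe(): the state, without advancing time (a new reading comes with each control period).
- ctrl.snapshot(name): name is "side" or "top"; returns a dict with "image" (420x560x3 uint8, red, green, blue), "depth" (420x560 float32, m along the optical axis (not along the pixel's ray), 0 where there is no reading), "fx", "fy", "cx", "cy" (pixels), "rvec" (rotation vector, rad) and "tvec" (3), from world to camera coordinates, as OpenCV has them. Camera axes: x right, y down, z forward; pixel columns grow to the right and rows downward; lengths in m; the calibration is good to about 2 mm. A picture is of the moment at which its call begins.
- ctrl.close_job(): hands the job in; it is judged then, once.
The state is a dict: "t": time; "qpos": joint angles; "joint_vel": joint speeds; "tau": joint torques, N m; "tcp_pos": TCP position; "tool_rot": TCP orientation; "force": force on the tool from outside, world axes, zero at the start; "torque": the same for the moment, N m; "width": opening from 0.0 (shut) to 1.0 (fully open); "grasp_force": force on a finger pad.
Only numpy, scipy, OpenCV 4.12 (cv2) and the standard library are available. Lean on these libraries where they do the work, as an engineer would, in place of code of your own. Each camera call takes 0.05 s, during which the arm holds its last target. There are 200 camera calls.

TASK

Raise the near side of the small kiln so that a colleague can slip a rubber foot under each of its two near legs: stand the ratchet jack on the bench with its saddle squarely under the round lift pad on the stand's bracket, its handle pointing away from the kiln, and pump the handle until both near feet are at least 12 mm clear of the fire board, but never more than 20 mm. The jack alone carries the kiln: finish with the handle pressed fully down and keep pressing or gripping it there, because the jack sinks back and the handle springs up when it is let go. Leave the other things on the bench and the spirit level on the lid where they are.

Things in the scene. Friction and masses are not known exactly. Their poses are not given: they have to be found in the camera images.
- fire_board: Pale cement board fixed on the bench under the kiln, 370 x 330 mm, top 10 mm above the bench. Origin on the bench under the stand's middle, z up; the lift side is -x, facing roughly to the robot's right; the board ends at x = -180 mm there. Kiln and stand reach 270 mm above the bench; a lid handle sticks out to x = -163 mm, 246 mm up.
- lift_pad (a point): Centre of the underside of the round lift pad (28 mm across), 109 mm above the bench at the start. It hangs under a flat bracket, 46 mm wide, top at 125 mm (a 28 mm disc on top marks the pad), that sticks out of the stand's rail at the middle of the lift side; centre 68 mm out from the rail, 50 mm beyond the fire board, bracket end 24 mm farther. The small flat tab beside it is no lift point.
- kiln_stand: Kiln (aluminium case 280 x 250 mm, 130 to 270 mm above the bench) fixed on its steel stand, together about 8 kg. Origin midway between its two far feet, on the fire board; x, z as the board's at the start. It can only tilt up about the far feet (its y axis); the lift pad is 380 mm and the near feet 300 mm from there. The pad bears down with 25 to 40 N.
- near_foot_a (a point): Underside of one near foot plate of the stand (36 mm square); 10 mm above the bench (on the fire board) at the start.
- near_foot_b (a point): Underside of the other near foot plate, 250 mm from the first.
- jack: Aluminium ratchet jack, 0.95 kg. Origin on the bench under the saddle, z up; handle towards -x, so +x must point to the kiln. Base 90 mm wide (y), x -106 to +34 mm, 10 mm thick. Two cheek plates, 40 mm over their outsides (y), x -77 to +25 mm, 78 mm high, 86 mm from x = -77 to -33 mm: grip across them from above (x -55 mm, 70 mm up; balance point at x -45 mm).
- saddle (a point): Centre of the top of the jack's round saddle (40 mm across), 98 mm above the bench when the jack is down, so 11 mm below the pad.
- jack_ram (a joint): How far the saddle is raised, in m (0 to 0.043). A full stroke of the handle lifts it 12 mm; when the handle comes up it sinks 2 to 3 mm onto a tooth of its bar (teeth 10 mm apart). So each full stroke, from right up to right down, gains 10 mm; one that stops more than 0.03 rad short at either end may gain nothing. It cannot be lowered again.
- pump_handle (a joint): Pump handle, in rad: 0 up (sloping up at 0.55 rad from level), 0.42 fully down (sloping up at 0.13 rad). A light spring (about 3 N at the grip) brings it up again; pressing it down under the kiln's load takes about 8 to 13 N at the grip. Past its stop a hard push only tips the jack.
- handle_grip (a point): Point on the handle's axis in its rubber grip, 195 mm from the pivot. The handle is a straight round bar in the jack's middle plane; the rubber grip is 24 mm thick, from 138 to 240 mm from the pivot. This point is about 145 mm above the bench with the handle up, 69 mm fully down.
- handle_pivot (a point): The handle's pivot in the jack, at x = -51 mm of the jack, 44 mm above the bench.
- rubber_foot_a: Loose black rubber machine foot, a disc 40 mm across and 10 mm high lying on the bench beside the bracket; origin under its middle. To be left alone.
- rubber_foot_b: The second rubber foot, on the other side of the bracket. To be left alone.
- mug: White mug, 80 mm across, 95 mm high, origin under its middle. To be left alone.
- glaze_jar: Glaze jar with a black cap, 60 mm across, 70 mm high. To be left alone.
- bisque_bowl: Terracotta bowl, 116 mm across, 50 mm high. To be left alone.
- brush: Wooden brush, 190 mm long, lying on the bench. To be left alone.
- spirit_level: Aluminium spirit level, 230 x 18 x 40 mm, standing on the kiln's lid. To be left alone.

How it is judged:
On the way, in this order (a step that is already met when the one before it is completed fails the run):
1. the jack stands upright with its saddle under the lift pad, handle away from the kiln (horizontal distance between saddle and lift_pad below 0.012 m and z of lift_pad in the frame of saddle above -0.002 m and angle between jack's own z axis and vertical below 0.06 rad and height (world z) of jack below 0.003 m and x of handle_pivot in the frame of fire_board below -0.25 m), for 0.2 s.
2. the jack takes the load: the near feet are off the board (height (world z) of near_foot_a above 0.0125 m and contact force between jack and kiln_stand above 8 N), for 0.1 s.
At the end, for the whole second after the job is handed in: Both near feet 12 to 20 mm above the fire board; jack flat on the bench, saddle within 18 mm of the pad's centre and carrying the stand (over 8 N), the robot not touching the kiln; handle held within 0.04 rad of fully down with over 2 N; kiln still; bystanders within 30 mm of their start (height (world z) of near_foot_a between 0.022 and 0.03 m and height (world z) of near_foot_b above 0.022 m and horizontal distance between saddle and lift_pad below 0.018 m and angle between jack's own z axis and vertical below 0.08 rad and height (world z) of jack below 0.004 m and x of handle_pivot in the frame of fire_board below -0.25 m and contact force between jack and kiln_stand above 8 N and value of joint pump_handle above 0.38 rad and contact force between any of the fingers, the arm and jack above 2 N and contact force between each of the fingers, the arm and kiln_stand below 1 N and angular speed of kiln_stand below 0.05 rad/s and distance of each of rubber_foot_a, rubber_foot_b, mug, glaze_jar, bisque_bowl, brush from where it was at the start of the episode below 0.03 m); the arm keeps its last pose, push and grip.
It fails at once if a near foot is raised more than 20 mm above the fire board (height (world z) of near_foot_a above 0.03 m).
It fails at once if the jack is tipped over (angle between jack's own z axis and vertical above 0.6 rad).
It fails at once if a bystander on the bench is pushed more than 30 mm (distance of any of rubber_foot_a, rubber_foot_b, mug, glaze_jar, bisque_bowl, brush from where it was at the start of the episode above 0.03 m).
It fails at once if the spirit level is knocked along or off the lid (more than 60 mm) (distance of spirit_level from where it was at the start of the episode above 0.06 m).
It also fails if it takes over 61 s, if anything falls off the work surface, if the arm or the gripper's body presses on something with over 40 N, if the wrist force passes 120 N, or if a joint passes its speed limit or range.

## Working session

There is one attempt and no reset: what is moved stays moved. The work goes in short steps, Python scripts to look and compute and a shell command to move; the robot and the scene stay as the last step left them, time stands still between calls to the robot, and variables do not carry over. Pictures are saved under pics/ and viewed, at most 10 in all, crops included, and the job is handed in when it is done.

```bash
mkdir -p pics; ls; python3 - <<'E'
from workcell import ctrl
import cv2, numpy as np
print(ctrl.observe())
for n in ("top","side"):
    s=ctrl.snapshot(n)
    np.savez(f"{n}0.npz",**s)
    cv2.imwrite(f"pics/{n}0.png",cv2.resize(s["image"][:,:,::-1],(784,588),interpolation=cv2.INTER_CUBIC))
    R=cv2.Rodrigues(np.array(s["rvec"]))[0]; print(n,s["fx"],s["cx"],s["cy"],-R.T@np.array(s["tvec"]).ravel(),R[2])
E
```

```text
pics
{'t': 0.0, 'qpos': array([-1.46510520e+00,  2.21240540e-01,  1.52759717e+00,  5.19213501e-06,
        1.39467245e+00, -1.26097298e-01]), 'joint_vel': array([-0.00035077,  0.00047242,  0.00076911, -0.00015151,  0.00030724,
        0.00197886]), 'tau': array([-2.68723401e-03, -4.96905828e+01, -3.89394128e+01, -5.47042946e-04,
        1.11700175e-02, -2.07230823e-05]), 'tcp_pos': array([ 0.14351094, -0.60769473,  0.23019767]), 'tool_rot': array([-9.58679095e-04,  9.93291376e-01,  1.15634438e-01,  1.23374292e-05]), 'force': array([0.42556832, 0.46832493, 0.81724457]), 'torque': array([ 0.02980891, -0.02712948, -0.00157424]), 'grasp_force': 0.0, 'width': 0.9998406951639864}
top 385.25719831997384 286.79769055430677 209.75751732311943 [0.41036264 0.01142074 1.28031694] [ 0.16746876  0.00309097 -0.98587254]
side 538.3167008259913 276.282146168706 208.33685619335847 [-0.29883169  0.8791072   1.41286755] [ 0.50377869 -0.49371095 -0.70884168]
```

View pics/top0.png

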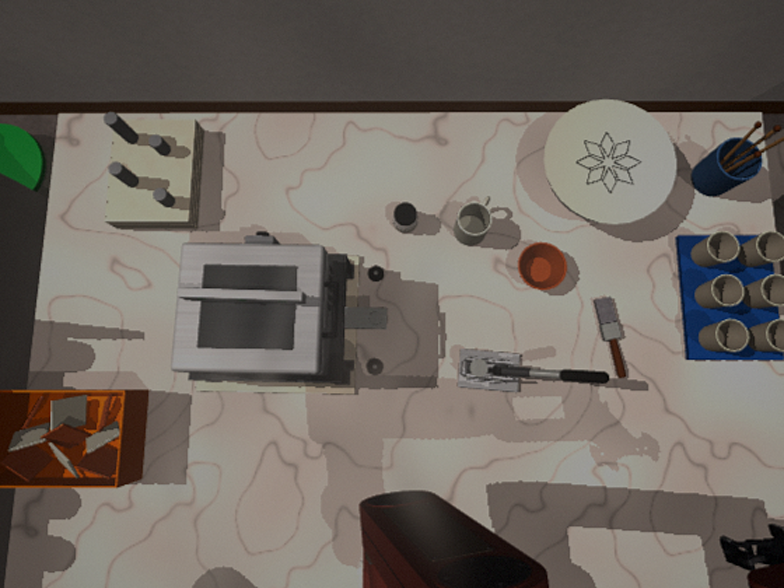

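View pics/side0.png

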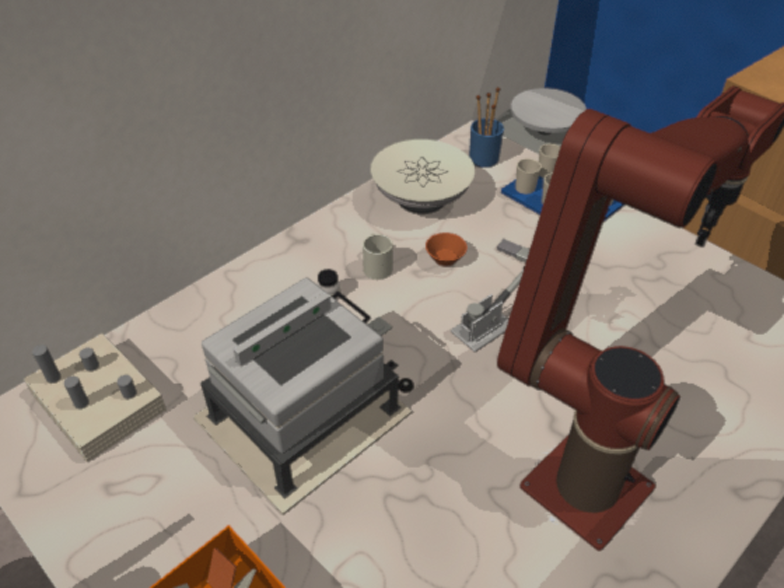

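Top view (×1.4): kiln at (250,310), bracket at (370,318), rubber feet at (376,273) and (376,366), jack cheeks at (490,370) with the handle to (608,377), brush at (610,335). The side view shows the jack at (485,318) partly behind the arm. Now measuring by height masks.

```bash
cat > h.py <<'E'
import cv2, numpy as np
def cloud(s):
    R=cv2.Rodrigues(np.array(s["rvec"],float))[0]; t=np.array(s["tvec"],float).ravel()
    v,u=np.mgrid[:420,:560]; d=np.array(s["depth"],float)
    P=np.stack([(u-s["cx"])/s["fx"]*d,(v-s["cy"])/s["fy"]*d,d],-1)
    W=(P-t)@R; W[d==0]=np.nan; return W
def ray(s,u,v,z):
    R=cv2.Rodrigues(np.array(s["rvec"],float))[0]; t=np.array(s["tvec"],float).ravel()
    c=-R.T@t; r=R.T@np.array([(u-s["cx"])/s["fx"],(v-s["cy"])/s["fy"],1]); return c+r*(z-c[2])/r[2]
def box(W,lo,hi,win):  # win in top pixel (u0,v0,u1,v1)
    m=np.zeros(W.shape[:2],bool); u0,v0,u1,v1=win; m[v0:v1,u0:u1]=1
    with np.errstate(invalid='ignore'): m&=(W[...,2]>lo)&(W[...,2]<hi)
    return m
def rect(p): 
    r=cv2.minAreaRect((p[:,:2]*1000).astype(np.float32)); return r, cv2.boxPoints(r).round(1).tolist()
E
python3 - <<'E'
from h import *
s=dict(np.load("top0.npz")); W=cloud(s)
np.set_printoptions(precision=1,suppress=True)
for n,lo,hi,w in [("bench",-.02,.02,(300,350,340,380)),("bracket",.115,.14,(240,205,285,250)),("lid",.26,.29,(110,160,245,280)),
  ("saddle",.092,.115,(322,245,375,283)),("cheek",.06,.093,(322,245,375,283)),("base",.005,.02,(322,245,378,283)),("handle",.1,.2,(375,255,440,280)),("ft a",.005,.02,(258,185,276,202)),("ft b",.005,.02,(258,252,276,270)),("board",.006,.014,(130,240,258,285))]:
    m=box(W,lo,hi,w); p=W[m]
    if len(p)<4: print(n,len(p)); continue
    print(n,len(p),"mean",p.mean(0)*1000,"std z",p[:,2].std()*1000,*rect(p))
i=s["image"]; cv2.imwrite("pics/crop0.png",cv2.resize(i[180:290,225:445,::-1],(792,396),interpolation=cv2.INTER_CUBIC))
E
```

```text
bench 368 mean [ 156.3 -116.    -0.1] std z 2.447929683666315 ((168.83753967285156, -107.01652526855469), (129.7802734375, 55.90359878540039), 60.764156341552734) [[112.80000305175781, -150.0], [161.5, -177.3000030517578], [224.89999389648438, -64.0], [176.10000610351562, -36.70000076293945]]
bracket 696 mean [554.2 112.  126.5] std z 3.384299795640351 ((552.9866333007812, 102.12809753417969), (104.3643569946289, 134.46376037597656), 88.71441650390625) [[484.6000061035156, 51.5], [619.0, 48.5], [621.4000244140625, 152.8000030517578], [486.8999938964844, 155.8000030517578]]
lid 8731 mean [554.  305.1 266.7] std z 2.849601393978244 ((559.0986938476562, 307.8150329589844), (278.02410888671875, 248.756103515625), 88.81439971923828) [[431.8999938964844, 171.39999389648438], [680.5999755859375, 166.3000030517578], [686.2999877929688, 444.20001220703125], [437.6000061035156, 449.3999938964844]]
saddle 135 mean [ 450.  -150.7   98. ] std z 2.1213995833317263 ((450.1600036621094, -150.09934997558594), (36.73255920410156, 36.46395492553711), 88.14482116699219) [[431.29998779296875, -167.899993
[... 1243 characters left out ...]
0312, 58.599998474121094], [708.0999755859375, 59.0], [707.7999877929688, 96.0999984741211]]
ft b 109 mean [454.8  78.8  10.1] std z 2.510380156570247 ((452.837158203125, 76.18726348876953), (41.593414306640625, 42.41376876831055), 86.07466125488281) [[430.29998779296875, 56.900001525878906], [472.6000061035156, 54.0], [475.3999938964844, 95.5], [433.1000061035156, 98.4000015258789]]
board 942 mean [421.1 274.5   9.8] std z 1.9458694283351712 ((453.29827880859375, 322.3669738769531), (139.65509033203125, 399.6467590332031), 0.6005889177322388) [[381.3999938964844, 521.4000244140625], [385.6000061035156, 121.80000305175781], [525.2000122070312, 123.30000305175781], [521.0, 522.9000244140625]]
```

View pics/crop0.png

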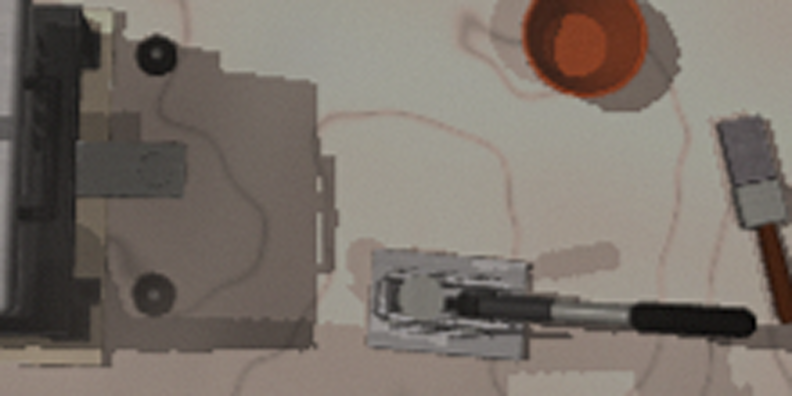

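Crop (×3.6, offset 225,180): bracket end edge at crop x≈186, rows 142–197; saddle disc at (425,296); grip tip at (755,322); rubber feet at (157,55) and (154,294). I'll refine the pad position and start the approach.

```bash
python3 - <<'E'
from h import *
np.set_printoptions(precision=1,suppress=True)
s=dict(np.load("top0.npz")); W=cloud(s)*1000
m=box(W,117,134,(250,205,285,250))&(W[...,1]<115)
p=W[m]; print(len(p),p.mean(0),*rect(p/1000))
for y in range(40,120,6):
    q=p[(p[:,1]>y)&(p[:,1]<=y+6)]
    if len(q)>2: print(y,q[:,0].min(),q[:,0].max(),q[:,0].mean(),len(q))
for u,v in [(276.7,219.4),(276.7,234.7)]: print("end corner",ray(s,u,v,.125)*1000)
for n,(u,v) in dict(rfa=(225+157/3.6,180+55/3.6),rfb=(225+154/3.6,180+294/3.6)).items(): print(n,ray(s,u,v,.01)*1000)
print("saddle",ray(s,225+425/3.6,180+296/3.6,.098)*1000)
E
python3 -m handwheel '[{"tx":0.77,"ty":-0.63},{"tx":0.77,"ty":-0.63},{"tx":0.77,"ty":-0.63},{"tx":0.77,"ty":-0.63},{"tx":0.77,"ty":-0.63},{"tx":0.77,"ty":-0.63},{"tx":0.77,"ty":-0.63},{"tx":0.77,"ty":-0.63},{"tx":0.77,"ty":-0.63},{"tx":0.77,"ty":-0.63}]' 1
```

```text
341 [554.6  82.8 125.4] ((555.4216918945312, 82.46900939941406), (46.11246109008789, 64.24691009521484), 0.24421590566635132) [[532.2000122070312, 114.5], [532.5, 50.20000076293945], [578.5999755859375, 50.400001525878906], [578.2999877929688, 114.69999694824219]]
46 532.5183694097342 575.0227563200873 553.7182634223061 15
52 532.5740495815955 575.3152630059176 553.7651740530694 30
58 532.4506388869798 575.3299093384536 553.7402905250291 30
64 532.5805809054613 575.0089237621288 553.6200963010477 30
70 532.5665735741139 575.5404947702758 553.9398928094962 29
76 532.6392733157647 578.1794258501166 554.3450107953965 31
82 532.4706543425216 578.1466390333655 555.2336987850741 32
88 532.3354329924566 578.272313009722 555.3730218580527 32
94 532.6853694987357 578.1589016913467 555.3157063607739 32
100 532.686846057693 578.3931493846804 555.2456532914 32
106 532.6076507021749 577.7628564585374 555.2307449041928 32
112 533.1564435027794 577.8131364748681 555.2901174478644 16
end corner [577.   45.6 125. ]
end corner [530.5  45.3 125. ]
rfa [675.5  76.7  10. ]
rfb [453.9  77.3  10. ]
saddle [ 449.5 -156.2   98. ]invalid input at $[0]: expected keys tx, ty, tz, yaw
```

```bash
python3 -m handwheel '[{"yaw":-1},{"yaw":-1},{"yaw":-1},{"yaw":-1},{"yaw":-1},{"yaw":-1},{"yaw":-1},{"yaw":-1},{"yaw":-1},{"yaw":-1}]'; python3 -m handwheel '[{"yaw":-1},{"yaw":-1},{"yaw":-1},{"yaw":-1},{"yaw":-0.35},{}]'
```

```text
invalid input at $[0]: expected keys tx, ty, tz, yaw
invalid input at $[0]: expected keys tx, ty, tz, yaw
```

```bash
python3 - <<'E'
from h import *
s=dict(np.load("top0.npz")); W=cloud(s)*1000
for n,m in (("saddle",box(W,92,115,(322,245,375,283))),("bracket",box(W,117,134,(250,205,285,250))&(W[...,1]<115))):
    v,u=np.nonzero(m); print(n,u.min(),u.max(),v.min(),v.max(),u.mean(),v.mean(),ray(s,u.mean(),v.mean(),W[m][:,2].mean()/1000)*1000,W[m].mean(0))
g=s["image"].mean(2); print(g[227,262:290].round().astype(int)); print(g[262,328:362].round().astype(int))
E
python3 -m handwheel '[{"tx":0.77,"ty":-0.63,"tz":0,"yaw":0},{"tx":0.77,"ty":-0.63,"tz":0,"yaw":0},{"tx":0.77,"ty":-0.63,"tz":0,"yaw":0},{"tx":0.77,"ty":-0.63,"tz":0,"yaw":0},{"tx":0.77,"ty":-0.63,"tz":0,"yaw":0},{"tx":0.77,"ty":-0.63,"tz":0,"yaw":0},{"tx":0.77,"ty":-0.63,"tz":0,"yaw":0},{"tx":0.77,"ty":-0.63,"tz":0,"yaw":0},{"tx":0.77,"ty":-0.63,"tz":0,"yaw":0},{"tx":0.77,"ty":-0.63,"tz":0,"yaw":0}]' 1
```

```text
saddle 335 347 256 268 341.24444444444447 262.05925925925925 [ 450.02431327 -150.7273081    97.96000434] [ 450.03996523 -150.72619968   97.96000434]
bracket 254 275 219 234 264.316715542522 226.70967741935485 [554.57372144  82.82728025 125.35789141] [554.59793927  82.83606903 125.35789141]
[72 62 68 70 71 69 71 73 70 73 71 72 73 77 70 89 90 95 96 95 96 96 97 98
 94 89 91 96]
[122  91 115 125  80  71  55  79 111 120 120 116 113 114 113 114 117 116
 115 119 100  76  73  80  44  28  31  39  41  40  44  43  44  41]
t: 1.1
tcp_pos: [0.4466, -0.2113, 0.2311]
tool_rot: [-0.0, 0.993, 0.116, -0.0]
force: [0.4, -0.5, 0.1]
width: 1.0
grasp_force: 0.0
```

```bash
python3 -m handwheel '[{"tx":0,"ty":0,"tz":0,"yaw":-1},{"tx":0,"ty":0,"tz":0,"yaw":-1},{"tx":0,"ty":0,"tz":0,"yaw":-1},{"tx":0,"ty":0,"tz":0,"yaw":-1},{"tx":0,"ty":0,"tz":0,"yaw":-1},{"tx":0,"ty":0,"tz":0,"yaw":-1},{"tx":0,"ty":0,"tz":0,"yaw":-1},{"tx":0,"ty":0,"tz":0,"yaw":-1},{"tx":0,"ty":0,"tz":0,"yaw":-1},{"tx":0,"ty":0,"tz":0,"yaw":-1}]'; python3 -m handwheel '[{"tx":0,"ty":0,"tz":0,"yaw":-1},{"tx":0,"ty":0,"tz":0,"yaw":-1},{"tx":0,"ty":0,"tz":0,"yaw":-1},{"tx":0,"ty":0,"tz":0,"yaw":-1},{"tx":0,"ty":0,"tz":0,"yaw":-0.35},{"tx":0,"ty":0,"tz":0,"yaw":0}]'
```

```text
t: 2.1
tcp_pos: [0.4456, -0.2131, 0.2308]
tool_rot: [-0.0, 0.85, 0.526, -0.0]
force: [0.4, -0.8, 0.2]
width: 0.998
grasp_force: 0.0
t: 2.7
tcp_pos: [0.4456, -0.2131, 0.2309]
tool_rot: [-0.0, 0.737, 0.676, -0.0]
force: [0.3, -0.1, 0.3]
width: 0.999
grasp_force: 0.0
```

```bash
python3 -m handwheel '[{"tx":0,"ty":0,"tz":0.7,"yaw":0},{"tx":0,"ty":0,"tz":0.7,"yaw":0},{"tx":0,"ty":0,"tz":0.7,"yaw":0},{"tx":0,"ty":0,"tz":0.6,"yaw":0},{"tx":0,"ty":0,"tz":0.5,"yaw":0},{"tx":0,"ty":0,"tz":0.34,"yaw":0},{"tx":0,"ty":0,"tz":0,"yaw":0},{"tx":0,"ty":0,"tz":0,"yaw":0}]' 1
python3 -m handwheel '[{"tx":0,"ty":0,"tz":0,"yaw":0},{"tx":0,"ty":0,"tz":0,"yaw":0},{"tx":0,"ty":0,"tz":0,"yaw":0},{"tx":0,"ty":0,"tz":0,"yaw":0},{"tx":0,"ty":0,"tz":0,"yaw":0},{"tx":0,"ty":0,"tz":0,"yaw":0},{"tx":0,"ty":0,"tz":0,"yaw":0},{"tx":0,"ty":0,"tz":0,"yaw":0}]' -1 60
```

```text
t: 3.5
tcp_pos: [0.4458, -0.2132, 0.0544]
tool_rot: [-0.0, 0.737, 0.676, -0.0]
force: [0.2, -0.5, -0.3]
width: 0.999
grasp_force: 0.0
t: 4.3
tcp_pos: [0.4452, -0.2136, 0.0554]
tool_rot: [-0.0, 0.737, 0.676, -0.001]
force: [-7.3, 0.6, 9.2]
width: 0.462
grasp_force: 62.0
```

```bash
python3 -m handwheel '[{"tx":0,"ty":0,"tz":-0.05,"yaw":0},{"tx":0,"ty":0,"tz":-0.05,"yaw":-0.38},{"tx":0,"ty":0,"tz":0,"yaw":-0.38},{"tx":0,"ty":0,"tz":0,"yaw":0},{"tx":0,"ty":0,"tz":0,"yaw":0}]'
python3 - <<'E'
from h import *
from workcell import ctrl
np.set_printoptions(precision=1,suppress=True)
s=ctrl.snapshot("top"); W=cloud(s)*1000
m=box(W,95,115,(322,240,355,283)); p=W[m]; print("saddle",len(p),p.mean(0),*rect(p/1000))
m=box(W,90,200,(395,240,445,283)); p=W[m]; print("handle",len(p),p.mean(0),*rect(p/1000))
m=box(W,8,23,(300,230,375,290)); p=W[m]; print("base",len(p),p.mean(0),*rect(p/1000))
cv2.imwrite("pics/crop1.png",cv2.resize(s["image"][180:290,225:445,::-1],(792,396),interpolation=cv2.INTER_CUBIC))
E
```

```text
t: 4.8
tcp_pos: [0.4451, -0.2126, 0.0584]
tool_rot: [-0.001, 0.715, 0.7, -0.0]
force: [0.6, 0.6, -9.1]
width: 0.461
grasp_force: 61.4
saddle 138 [ 447.4 -149.8  100.9] ((447.1905822753906, -149.4630889892578), (36.57709503173828, 36.266143798828125), 89.14539337158203) [[428.79998779296875, -167.5], [465.0, -168.0], [465.6000061035156, -131.39999389648438], [429.29998779296875, -130.89999389648438]]
handle 108 [ 443.6 -384.9  170.9] ((443.9853515625, -386.3103942871094), (36.86796569824219, 20.104753494262695), 89.2805404663086) [[433.70001220703125, -404.6000061035156], [453.79998779296875, -404.8999938964844], [454.29998779296875, -368.0], [434.20001220703125, -367.79998779296875]]
base 381 [ 453.2 -151.6   13.4] ((451.81329345703125, -151.9832000732422), (224.36318969726562, 111.02473449707031), 70.47074890136719) [[362.0, -239.1999969482422], [466.6000061035156, -276.29998779296875], [541.5999755859375, -64.80000305175781], [437.0, -27.700000762939453]]
```

View pics/crop1.png

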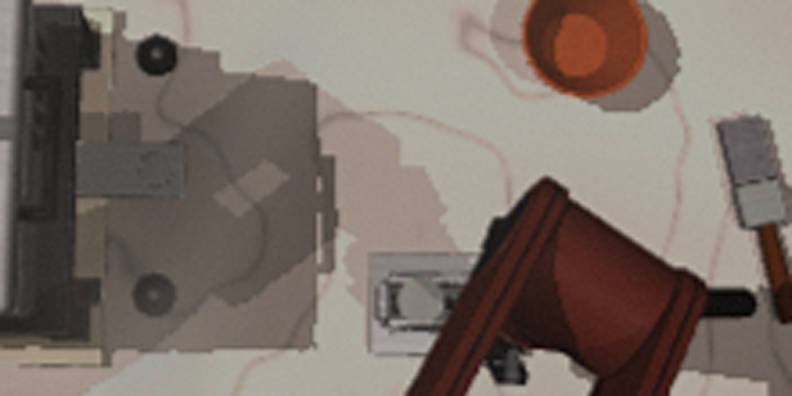

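Crop: the jack is in the gripper, saddle at (420,296), base corner (370,253); kiln and bystanders unchanged. Depth puts the saddle at (447,-150), 3 mm up. Carrying it toward the pad.

```bash
python3 -m handwheel '[{"tx":0.1,"ty":0.1,"tz":-0.04,"yaw":0},{"tx":0.3,"ty":0.22,"tz":0,"yaw":0},{"tx":0.4,"ty":0.25,"tz":0,"yaw":0},{"tx":0.4,"ty":0.25,"tz":0,"yaw":0},{"tx":0.4,"ty":0.25,"tz":0,"yaw":0},{"tx":0.4,"ty":0.25,"tz":0,"yaw":0},{"tx":0.4,"ty":0.25,"tz":0,"yaw":0},{"tx":0.4,"ty":0.25,"tz":0,"yaw":0},{"tx":0.2,"ty":0.24,"tz":0,"yaw":0},{"tx":0,"ty":0,"tz":0,"yaw":0}]'
python3 - <<'E'
from h import *
from workcell import ctrl
np.set_printoptions(precision=1,suppress=True)
s=ctrl.snapshot("top"); W=cloud(s)*1000
m=box(W,92,113,(270,200,320,260))&(W[...,1]<45); p=W[m]; print("saddle",len(p),p.mean(0),*rect(p/1000))
m=box(W,117,134,(250,205,285,250))&(W[...,1]<115);p=W[m]; print("bracket",len(p),p.mean(0),*rect(p/1000)); print(ctrl.observe()["tcp_pos"])
cv2.imwrite("pics/crop2.png",cv2.resize(s["image"][180:290,225:445,::-1],(792,396),interpolation=cv2.INTER_CUBIC))
E
```

```text
t: 5.85
tcp_pos: [0.5539, -0.064, 0.0616]
tool_rot: [0.001, 0.714, 0.701, 0.001]
force: [0.4, -0.1, -9.9]
width: 0.456
grasp_force: 62.6
saddle 44 [553.1  -0.4 104. ] ((537.7705688476562, -17.83587646484375), (85.1727066040039, 32.140628814697266), 50.09187698364258) [[498.1000061035156, -40.20000076293945], [522.7999877929688, -60.79999923706055], [577.4000244140625, 4.5], [552.7999877929688, 25.100000381469727]]
bracket 341 [554.7  82.7 125.3] ((555.614501953125, 82.41960144042969), (46.7957649230957, 63.880836486816406), 0.48990845680236816) [[531.9000244140625, 114.19999694824219], [532.5, 50.29999923706055], [579.2999877929688, 50.70000076293945], [578.7000122070312, 114.5999984741211]]
[ 0.6 -0.1  0.1]
```

View pics/crop2.png

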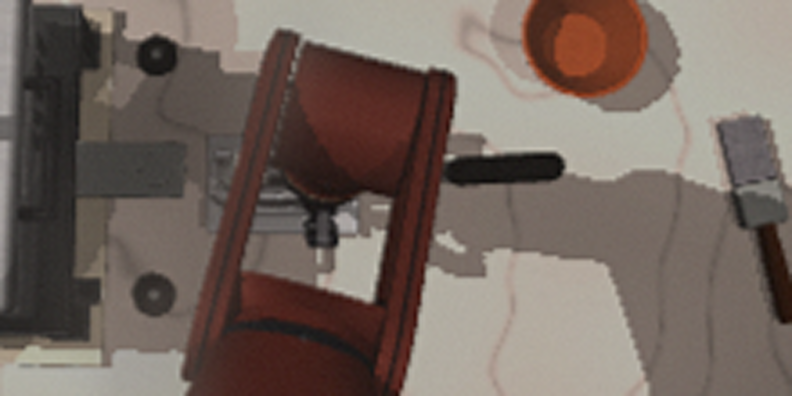

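Crop: jack base front edge at crop x≈205, in line with the bracket (row ≈168), handle at (560,167); rubber feet are untouched. Final slide under the pad, then setting it down.

```bash
python3 -m handwheel '[{"tx":0.1,"ty":-0.02,"tz":0.04,"yaw":0},{"tx":0.25,"ty":-0.03,"tz":0,"yaw":0},{"tx":0.3,"ty":0,"tz":0,"yaw":0},{"tx":0.3,"ty":0,"tz":0,"yaw":0},{"tx":0.3,"ty":0,"tz":0,"yaw":0},{"tx":0.17,"ty":0,"tz":0,"yaw":0},{"tx":0.1,"ty":0,"tz":0,"yaw":0},{"tx":0,"ty":0,"tz":0,"yaw":0}]'
python3 -m handwheel '[{"tx":0,"ty":0,"tz":0.04,"yaw":0},{"tx":0,"ty":0,"tz":0.03,"yaw":0},{"tx":0,"ty":0,"tz":0.02,"yaw":0},{"tx":0,"ty":0,"tz":0,"yaw":0},{"tx":0,"ty":0,"tz":0,"yaw":0}]'
```

```text
t: 6.7
tcp_pos: [0.551, 0.0115, 0.0593]
tool_rot: [0.0, 0.714, 0.7, 0.0]
force: [-0.4, -0.2, -9.2]
width: 0.46
grasp_force: 62.6
t: 7.2
tcp_pos: [0.551, 0.0101, 0.0554]
tool_rot: [0.0, 0.714, 0.7, -0.0]
force: [-4.9, -2.1, 0.5]
width: 0.46
grasp_force: 63.7
```

```bash
python3 -m handwheel '[{"tx":0,"ty":0,"tz":0,"yaw":0},{"tx":0,"ty":0,"tz":0,"yaw":0},{"tx":0,"ty":0,"tz":0,"yaw":0},{"tx":0,"ty":0,"tz":0,"yaw":0},{"tx":0,"ty":0,"tz":0,"yaw":0}]' 1
python3 -m handwheel '[{"tx":0,"ty":0,"tz":-0.2,"yaw":0},{"tx":0,"ty":0,"tz":-0.5,"yaw":0},{"tx":0,"ty":0,"tz":-0.7,"yaw":0},{"tx":0,"ty":0,"tz":-0.7,"yaw":0},{"tx":0,"ty":0,"tz":-0.7,"yaw":0},{"tx":0,"ty":0,"tz":-0.7,"yaw":0},{"tx":-0.6,"ty":0,"tz":0,"yaw":0},{"tx":-0.8,"ty":0,"tz":0,"yaw":0},{"tx":-0.8,"ty":0,"tz":0,"yaw":0},{"tx":-0.8,"ty":0,"tz":0,"yaw":0}]'
python3 -m handwheel '[{"tx":-0.8,"ty":0,"tz":0,"yaw":0},{"tx":-0.6,"ty":0,"tz":0,"yaw":0},{"tx":-0.3,"ty":0,"tz":0,"yaw":0},{"tx":0,"ty":0,"tz":0,"yaw":0}]' -1 40
python3 - <<'E'
from h import *
from workcell import ctrl
np.set_printoptions(precision=1,suppress=True)
s=ctrl.snapshot("top"); np.savez("top3.npz",**s); W=cloud(s)*1000
m=box(W,66,93,(270,200,320,260))&(W[...,1]<70)&(W[...,1]>-40); p=W[m]; print("cheek",len(p),p.mean(0),*rect(p/1000))
m=box(W,6,15,(270,200,330,260))&(W[...,1]<70); p=W[m]; print("base",len(p),p.mean(0),*rect(p/1000))
z=ctrl.snapshot("side"); np.savez("side3.npz",**z)
cv2.imwrite("pics/crop3.png",np.hstack([cv2.resize(s["image"][190:270,240:345,::-1],(399,304)),cv2.resize(z["image"][180:260,270:375,::-1],(399,304))]))
E
```

```text
t: 7.7
tcp_pos: [0.5514, 0.0107, 0.0551]
tool_rot: [0.0, 0.714, 0.7, 0.0]
force: [-0.4, 0.4, 1.0]
width: 0.999
grasp_force: 0.0
t: 8.7
tcp_pos: [0.5479, -0.1406, 0.2309]
tool_rot: [0.001, 0.714, 0.7, 0.0]
force: [0.2, -0.3, 0.3]
width: 1.002
grasp_force: 0.0
t: 9.1
tcp_pos: [0.546, -0.2258, 0.2302]
tool_rot: [0.0, 0.715, 0.699, 0.0]
force: [0.6, -0.2, -0.1]
width: 0.332
grasp_force: 0.0
cheek 178 [551.    3.4  79.7] ((551.623779296875, 14.086776733398438), (105.53743743896484, 40.732154846191406), 87.84696960449219) [[529.2999877929688, -37.900001525878906], [570.0, -39.400001525878906], [574.0, 66.0999984741211], [533.2999877929688, 67.5999984741211]]
base 414 [546.2   6.6   9.8] ((561.952880859375, -24.355636596679688), (197.2834930419922, 184.5067596435547), 0.5453292727470398) [[462.3999938964844, 67.0], [464.20001220703125, -117.5], [661.5, -115.69999694824219], [659.7000122070312, 68.80000305175781]]
```

View pics/crop3.png

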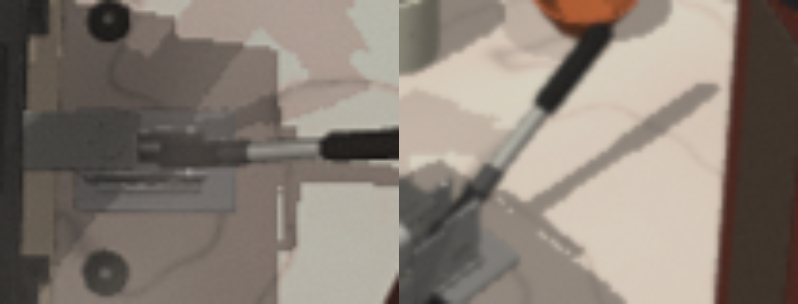

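```bash
python3 - <<'E'
from h import *
np.set_printoptions(precision=1,suppress=True)
s=dict(np.load("top3.npz"))
f=lambda x,y:(240+(x+.5)/3.8-.5,190+(y+.5)/3.8-.5)
for n,x,y,z in [("base rear near",235,211,.01),("base rear far",235,108,.01),("base front near",75,211,.01),("brk near",138,167,.125),("brk far",138,110,.125),("rubber grip start",321,145,.11)]:
    print(n,ray(s,*f(x,y),z)*1000)
W=cloud(s)*1000
m=box(W,90,190,(322,215,400,245))&(W[...,0]>510); p=W[m]; c=np.polyfit(p[:,1],p[:,0],1); print("handle pts",len(p),p.mean(0),p[:,1].min(),"x at y=-144,-171:",np.polyval(c,[-144,-171]))
g=s["image"].mean(2); print(g[245,255:310].round().astype(int))
E
```

```text
base rear near [508.  -33.1  10. ]
base rear far [598.2 -33.5  10. ]
base front near [507.8 105.6  10. ]
brk near [533.8  47.6 125. ]
brk far [579.5  47.9 125. ]
rubber grip start [553.4 -99.  110. ]
handle pts 257 [ 549.3 -137.4  151.9] -184.0339106206708 x at y=-144,-171: [549.2 548.9]
[ 80  82  85  88  85  81  78  75  75  75  75  71  75  86  89  88  91  90
  90  93  93  93  94  97  97 100 100 100 101  99 101 101 101 101 101 102
  98  96  98  99  97  98  98  99  96  97  95 112 115 115 115 116 117 115
 116]
```

Base edges put the saddle at about (554,72) against the pad at (556,72): well aligned. Moving shut fingers above the rubber grip.

```bash
python3 -m handwheel '[{"tx":0.3,"ty":0.03,"tz":0,"yaw":0},{"tx":0.5,"ty":0,"tz":0.2,"yaw":0},{"tx":0.5,"ty":0,"tz":0.3,"yaw":0},{"tx":0.22,"ty":0,"tz":0.3,"yaw":0},{"tx":0,"ty":0,"tz":0,"yaw":0},{"tx":0,"ty":0,"tz":0,"yaw":0}]' -1
python3 - <<'E'
from workcell import ctrl
from scipy.spatial.transform import Rotation as R
o=ctrl.observe(); w,x,y,z=o["tool_rot"]; print(R.from_quat([x,y,z,w]).as_matrix().round(3),o["width"])
E
```

```text
t: 9.8
tcp_pos: [0.5492, -0.1477, 0.1897]
tool_rot: [-0.0, 0.714, 0.7, -0.0]
force: [0.9, 0.5, -0.2]
width: -0.005
grasp_force: 0.0
[[ 0.019  1.    -0.001]
 [ 1.    -0.019 -0.   ]
 [-0.    -0.001 -1.   ]] -0.005237657590468267
```

```bash
python3 -m handwheel '[{"tx":0,"ty":0,"tz":0.3,"yaw":0},{"tx":-0.04,"ty":0,"tz":0.2,"yaw":0},{"tx":-0.05,"ty":0,"tz":0.2,"yaw":0},{"tx":-0.05,"ty":0,"tz":0.2,"yaw":0},{"tx":-0.05,"ty":0,"tz":0.2,"yaw":0},{"tx":-0.05,"ty":0,"tz":0.2,"yaw":0},{"tx":-0.05,"ty":0,"tz":0.2,"yaw":0},{"tx":-0.05,"ty":0,"tz":0.2,"yaw":0},{"tx":-0.05,"ty":0,"tz":0.2,"yaw":0}]'
python3 -m handwheel '[{"tx":-0.03,"ty":0,"tz":0.1,"yaw":0},{"tx":-0.02,"ty":0,"tz":0.06,"yaw":0},{"tx":0,"ty":0,"tz":0,"yaw":0}]'
```

```text
t: 10.7
tcp_pos: [0.5496, -0.1684, 0.0952]
tool_rot: [0.001, 0.715, 0.7, 0.001]
force: [-0.4, 3.7, 5.8]
width: -0.005
grasp_force: 3.3
t: 11.0
tcp_pos: [0.5493, -0.1698, 0.0867]
tool_rot: [-0.0, 0.714, 0.7, 0.001]
force: [0.4, 5.1, 7.1]
width: -0.0
grasp_force: 3.8
```

```bash
cat > chk.py <<'E'
from h import *
from workcell import ctrl
np.set_printoptions(precision=1,suppress=True)
s=ctrl.snapshot("top"); W=cloud(s)*1000; g=s["image"].mean(2)
for v in (242,244): print("base row",v,g[v,254:308].round().astype(int))
m=box(W,117,150,(250,205,285,250))&(W[...,1]<80); p=W[m]; print("bracket z",p[:,2].mean(),"n",len(p))
m=box(W,40,200,(318,205,400,255))&(W[...,0]>520)&(W[...,0]<575)&(W[...,1]>-250)&(W[...,1]<-80); p=W[m]; print(len(p))
cv2.imwrite("pics/now.png",cv2.resize(s["image"][180:290,225:445,::-1],(792,396),interpolation=cv2.INTER_CUBIC))
E
python3 chk.py
```

```text
base row 242 [ 81  86  90  88  91  74  79  82  81  80  81  82  80  83  82  82  82  81
  81  83  97 102 103 104 105 106 108 105 107 107 106 106 106 107 107 107
 107 107 108 109 107 108 109 107 107 110 109  99 109 111 112 111 112 112]
base row 244 [ 79  81  86  85  87  73  81  83  84  85  83  86  85  84  85  90  86  88
  88 104 109 107 109 109 110 108 109 106 107 109 109 109 110 109 109 108
 105 109 108 107 106 107 107 105 108 106 106  98 107 111 112 113 112 113]
bracket z 126.05612494140563 n 152
93
```

View pics/now.png

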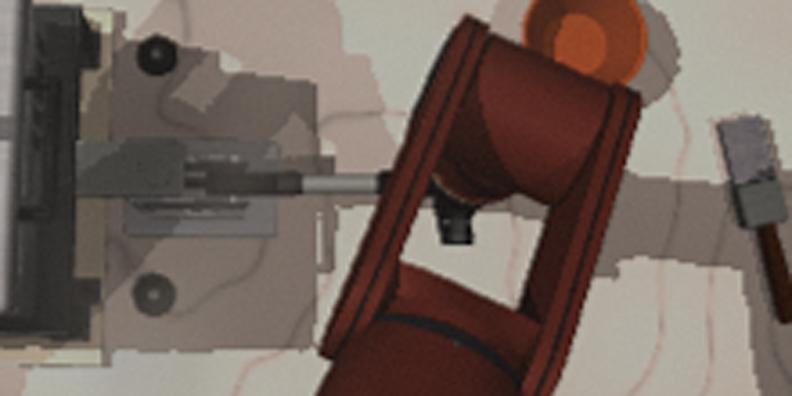

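Crop: base still spans x≈127–276 (rear edge u≈301.5, unchanged), so the jack has not slid. Finishing stroke 1.

```bash
python3 -m handwheel '[{"tx":0,"ty":0,"tz":0.04,"yaw":0},{"tx":0,"ty":0,"tz":0,"yaw":0}]'
python3 -m handwheel '[{"tx":0,"ty":0,"tz":0.04,"yaw":0},{"tx":0,"ty":0,"tz":0,"yaw":0}]'
python3 -m handwheel '[{"tx":0,"ty":0,"tz":0.04,"yaw":0},{"tx":0,"ty":0,"tz":0,"yaw":0}]'
```

```text
t: 11.25
tcp_pos: [0.5493, -0.17, 0.0851]
tool_rot: [0.0, 0.714, 0.7, 0.001]
force: [-0.4, 3.7, 6.9]
width: 0.0
grasp_force: 4.0
t: 11.45
tcp_pos: [0.5494, -0.1701, 0.0832]
tool_rot: [0.0, 0.714, 0.7, 0.001]
force: [-0.1, 3.7, 8.0]
width: 0.001
grasp_force: 3.9
t: 11.65
tcp_pos: [0.5494, -0.1704, 0.0813]
tool_rot: [0.0, 0.714, 0.7, 0.001]
force: [-0.4, 3.2, 7.6]
width: -0.002
grasp_force: 4.0
```

```bash
cat > tilt.py <<'E'
from h import *
from workcell import ctrl
np.set_printoptions(precision=4,suppress=True)
def tilt(s):
    W=cloud(s)*1000; m=(W[...,0]>509)&(W[...,0]<527)&(W[...,1]>-31)&(W[...,1]<104)&(W[...,2]<22)&(W[...,2]>2)
    p=W[m]; c=np.polyfit(p[:,1],p[:,2],1)
    b=box(W,117,155,(250,205,285,250))&(W[...,1]<74)&(W[...,1]>50)
    print("base n",len(p),"z@rear,front",np.polyval(c,[-31,104]),"bracket z",W[b][:,2].mean())
if __name__=="__main__":
    tilt(dict(np.load("top3.npz"))); tilt(ctrl.snapshot("top"))
E
python3 tilt.py
```

```text
base n 206 z@rear,front [10.2796  9.3272] bracket z 125.3135384637662
base n 203 z@rear,front [10.2423  9.5283] bracket z 126.24472157784636
```

```bash
python3 -m handwheel '[{"tx":0,"ty":0,"tz":0.04,"yaw":0},{"tx":0,"ty":0,"tz":0,"yaw":0}]'
python3 -m handwheel '[{"tx":0,"ty":0,"tz":0.04,"yaw":0},{"tx":0,"ty":0,"tz":0,"yaw":0}]'; python3 tilt.py | tail -1
```

```text
t: 11.9
tcp_pos: [0.5496, -0.1706, 0.0802]
tool_rot: [0.0, 0.714, 0.7, 0.001]
force: [-2.9, 2.7, 13.4]
width: -0.003
grasp_force: 6.9
t: 12.1
tcp_pos: [0.5498, -0.1708, 0.0794]
tool_rot: [0.001, 0.714, 0.7, 0.0]
force: [-7.1, 4.6, 21.0]
width: -0.003
grasp_force: 10.3
base n 204 z@rear,front [10.0334 10.4331] bracket z 126.46783319602717
```

```bash
python3 -m handwheel '[{"tx":0,"ty":0.02,"tz":-0.2,"yaw":0},{"tx":0.05,"ty":0,"tz":-0.22,"yaw":0},{"tx":0.05,"ty":0,"tz":-0.22,"yaw":0},{"tx":0.05,"ty":0,"tz":-0.22,"yaw":0},{"tx":0.05,"ty":0,"tz":-0.22,"yaw":0},{"tx":0.05,"ty":0,"tz":-0.22,"yaw":0},{"tx":0.05,"ty":0,"tz":-0.22,"yaw":0},{"tx":0.05,"ty":0,"tz":-0.22,"yaw":0},{"tx":0.05,"ty":0,"tz":-0.22,"yaw":0},{"tx":0.02,"ty":0,"tz":-0.22,"yaw":0}]'
python3 -m handwheel '[{"tx":0,"ty":0,"tz":0,"yaw":0},{"tx":0,"ty":0,"tz":0,"yaw":0},{"tx":0,"ty":0,"tz":0,"yaw":0},{"tx":0,"ty":0,"tz":0,"yaw":0}]'
python3 tilt.py | tail -1
python3 - <<'E'
from h import *
from workcell import ctrl
s=ctrl.snapshot("top"); W=cloud(s)*1000
m=box(W,40,200,(300,205,345,255))&(W[...,0]>535)&(W[...,0]<565)&(W[...,1]<-40)&(W[...,1]>-110); p=W[m]; c=np.polyfit(p[:,1],p[:,2],1); print(len(p),"bar slope",np.arctan(-c[0]))
E
```

```text
t: 13.15
tcp_pos: [0.5502, -0.1493, 0.1867]
tool_rot: [0.0, 0.714, 0.7, -0.0]
force: [0.3, 0.2, -1.0]
width: -0.001
grasp_force: 0.0
t: 13.55
tcp_pos: [0.5498, -0.1493, 0.1849]
tool_rot: [-0.001, 0.714, 0.7, -0.0]
force: [-0.3, 0.1, 0.1]
width: -0.0
grasp_force: 0.0
base n 205 z@rear,front [ 9.9165 10.2533] bracket z 126.3066696523353
121 bar slope 0.5791049613868607
```

```bash
python3 -m handwheel '[{"tx":0,"ty":0,"tz":0.25,"yaw":0},{"tx":-0.04,"ty":0,"tz":0.2,"yaw":0},{"tx":-0.05,"ty":0,"tz":0.2,"yaw":0},{"tx":-0.05,"ty":0,"tz":0.2,"yaw":0},{"tx":-0.05,"ty":0,"tz":0.2,"yaw":0},{"tx":-0.05,"ty":0,"tz":0.2,"yaw":0},{"tx":-0.05,"ty":0,"tz":0.2,"yaw":0},{"tx":-0.05,"ty":0,"tz":0.2,"yaw":0},{"tx":-0.05,"ty":0,"tz":0.2,"yaw":0},{"tx":-0.03,"ty":0,"tz":0.1,"yaw":0}]'
python3 -m handwheel '[{"tx":0,"ty":0,"tz":0.06,"yaw":0},{"tx":0,"ty":0,"tz":0.04,"yaw":0},{"tx":0,"ty":0,"tz":0,"yaw":0}]'; python3 tilt.py | tail -1
```

```text
t: 14.65
tcp_pos: [0.5513, -0.1729, 0.0894]
tool_rot: [0.003, 0.714, 0.7, -0.0]
force: [-0.5, -4.1, 10.8]
width: 0.005
grasp_force: 5.0
t: 14.95
tcp_pos: [0.5513, -0.1733, 0.085]
tool_rot: [0.003, 0.714, 0.7, -0.0]
force: [-2.3, -5.5, 11.0]
width: 0.003
grasp_force: 5.1
base n 205 z@rear,front [10.038  10.1065] bracket z 134.93687038688847
```

```bash
python3 -m handwheel '[{"tx":0,"ty":0,"tz":0.04,"yaw":0},{"tx":0,"ty":0,"tz":0.04,"yaw":0},{"tx":0,"ty":0,"tz":0,"yaw":0}]'
python3 -m handwheel '[{"tx":0,"ty":0,"tz":0.03,"yaw":0},{"tx":0,"ty":0,"tz":0,"yaw":0}]'; python3 tilt.py | tail -1
```

```text
t: 15.3
tcp_pos: [0.5515, -0.1735, 0.0814]
tool_rot: [0.003, 0.714, 0.7, -0.0]
force: [-1.6, -6.3, 11.4]
width: -0.0
grasp_force: 5.6
t: 15.5
tcp_pos: [0.5516, -0.1737, 0.0808]
tool_rot: [0.003, 0.714, 0.7, -0.0]
force: [-4.6, -6.6, 17.5]
width: 0.005
grasp_force: 8.2
base n 205 z@rear,front [10.2673 10.1237] bracket z 135.641837483712
```

```bash
python3 -m handwheel '[{"tx":0,"ty":-0.02,"tz":-0.2,"yaw":0},{"tx":0.05,"ty":0,"tz":-0.22,"yaw":0},{"tx":0.05,"ty":0,"tz":-0.22,"yaw":0},{"tx":0.05,"ty":0,"tz":-0.22,"yaw":0},{"tx":0.05,"ty":0,"tz":-0.22,"yaw":0},{"tx":0.05,"ty":0,"tz":-0.22,"yaw":0},{"tx":0.05,"ty":0,"tz":-0.22,"yaw":0},{"tx":0.05,"ty":0,"tz":-0.22,"yaw":0},{"tx":0.05,"ty":0,"tz":-0.22,"yaw":0},{"tx":0.02,"ty":0,"tz":-0.22,"yaw":0}]'
python3 -m handwheel '[{"tx":0,"ty":0,"tz":0,"yaw":0},{"tx":0,"ty":0,"tz":0,"yaw":0},{"tx":0,"ty":0,"tz":0,"yaw":0},{"tx":0,"ty":0,"tz":0,"yaw":0}]'
python3 tilt.py | tail -1
```

```text
t: 16.55
tcp_pos: [0.5492, -0.1493, 0.1877]
tool_rot: [0.0, 0.714, 0.7, -0.0]
force: [0.7, -0.5, 0.5]
width: 0.001
grasp_force: 0.0
t: 16.95
tcp_pos: [0.5488, -0.1493, 0.1859]
tool_rot: [-0.001, 0.714, 0.7, -0.0]
force: [-0.7, 0.5, -0.0]
width: 0.002
grasp_force: 0.0
base n 203 z@rear,front [10.8322 10.0205] bracket z 133.2767401040658
```

Stroke 2 gained as expected (sank ~2.4 mm onto its tooth). Third and last stroke.

```bash
python3 -m handwheel '[{"tx":0,"ty":0,"tz":0.25,"yaw":0},{"tx":-0.04,"ty":0,"tz":0.2,"yaw":0},{"tx":-0.05,"ty":0,"tz":0.2,"yaw":0},{"tx":-0.05,"ty":0,"tz":0.2,"yaw":0},{"tx":-0.05,"ty":0,"tz":0.2,"yaw":0},{"tx":-0.05,"ty":0,"tz":0.2,"yaw":0},{"tx":-0.05,"ty":0,"tz":0.2,"yaw":0},{"tx":-0.05,"ty":0,"tz":0.2,"yaw":0},{"tx":-0.05,"ty":0,"tz":0.2,"yaw":0},{"tx":-0.03,"ty":0,"tz":0.1,"yaw":0}]'
python3 -m handwheel '[{"tx":0,"ty":0,"tz":0.08,"yaw":0},{"tx":0,"ty":0,"tz":0.06,"yaw":0},{"tx":0,"ty":0,"tz":0.04,"yaw":0},{"tx":0,"ty":0,"tz":0,"yaw":0}]'; python3 tilt.py | tail -1
```

```text
t: 18.0
tcp_pos: [0.5504, -0.1727, 0.0904]
tool_rot: [0.003, 0.714, 0.7, 0.0]
force: [-0.1, -1.5, 10.7]
width: 0.004
grasp_force: 4.9
t: 18.4
tcp_pos: [0.5505, -0.173, 0.0818]
tool_rot: [0.003, 0.714, 0.7, -0.0]
force: [-0.4, -6.3, 9.9]
width: 0.003
grasp_force: 4.5
base n 206 z@rear,front [10.3857  9.681 ] bracket z 145.80363304882863
```

```bash
python3 -m handwheel '[{"tx":0,"ty":0,"tz":0.03,"yaw":0},{"tx":0,"ty":0,"tz":0,"yaw":0},{"tx":0,"ty":0,"tz":0,"yaw":0}]'
python3 -m handwheel '[{"tx":0,"ty":0,"tz":0.01,"yaw":0},{"tx":0,"ty":0,"tz":0,"yaw":0},{"tx":0,"ty":0,"tz":0,"yaw":0},{"tx":0,"ty":0,"tz":0,"yaw":0},{"tx":0,"ty":0,"tz":0,"yaw":0}]'
python3 tilt.py | tail -1; python3 chk.py | head -2
python3 - <<'E'
from h import *
from workcell import ctrl
a=dict(np.load("top0.npz"));b=ctrl.snapshot("top");c=dict(np.load("side0.npz"));d=ctrl.snapshot("side")
cv2.imwrite("pics/fin.png",np.hstack([cv2.resize(b["image"][130:290,220:480,::-1],None,fx=1.5,fy=1.5),cv2.resize(d["image"][160:320,130:390,::-1],None,fx=1.5,fy=1.5)]))
o=ctrl.observe(); print(o["t"],o["force"],o["tcp_pos"])
E
```

```text
t: 18.75
tcp_pos: [0.5505, -0.1732, 0.0811]
tool_rot: [0.003, 0.714, 0.7, -0.0]
force: [-2.0, -4.7, 13.7]
width: -0.002
grasp_force: 6.3
t: 19.25
tcp_pos: [0.5506, -0.1732, 0.0809]
tool_rot: [0.003, 0.714, 0.7, -0.0]
force: [-3.5, -5.1, 15.4]
width: 0.003
grasp_force: 7.2
base n 203 z@rear,front [10.9078  9.5675] bracket z 146.38861558471314
base row 242 [ 82  87  88  89  88  73  77  80  83  79  81  82  80  79  82  80  82  84
  84  84  96 100 104 107 105 105 105 105 104 107 107 106 107 109 109 106
19.45 [-2.55203142 -5.40236901 14.94896057] [ 0.55057633 -0.1731883   0.08089963]
```

View pics/fin.png

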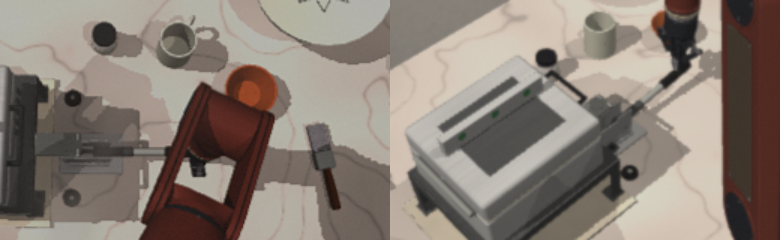

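The final picture shows the kiln tilted up, the jack under the bracket, the fingers pressing the grip at its stop with 15 N, and the bystanders unmoved. The bracket has risen 21 mm, so the near feet are about 16.6 mm clear of the board.

```bash
python3 -c "
from workcell import ctrl
print(ctrl.close_job())"
```

```text
the job is handed in; nothing more can be done
None
```

The job is handed in; no verdict came back. The jack is under the lift pad and the near feet are about 16.6 mm clear of the fire board (worked out from the bracket's 21 mm rise). The arm is holding the handle against its down stop with about 15 N, and the bystanders looked unmoved in the final pictures.

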